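# Push the red hearing-aid case home against its bench stop

## Task

Without gripping or lifting it, gently push the red case along the bench onto the red mark until it sits square and fully home in the corner of the red stop, its end against the back rail and its long side against the side rail. Leave the blue case and everything else where they are, and finish clear of the case.

Things in the scene. Friction and masses are not known exactly. Their poses are not given: they have to be found in the camera images.
- red_case: Red lidded case, 110 (its x) x 90 (y) x 32 mm high, too wide to grip, flat upright sides; origin: centre of its underside. Red lid, white label, grey base; 0.12 to 0.26 kg, slides with 1 to 3 N. Starts nearer the robot than the stops and between them, x axis within 0.4 rad of straight ahead; a short (90 mm) end goes to the back rail, either way round.
- red_stop: Red-marked L-shaped wooden stop, fixed; rails 22 mm high, 14 thick. Origin: inner corner, on the bench. Back rail's inner face is x=0, from the corner 100 mm to -y; side rail's is y=0, 90 mm to -x; other sides open. Flat red 110 x 90 mm mark where the case belongs: case centre at x -55, y -45 mm. Yaw within 0.2 rad, +x away from the robot. May be the left or the right stop.
- blue_stop: Blue-marked L-shaped stop, made like the red one but with a blue mark; its own yaw, within 0.2 rad.
- blue_case: Blue-lidded case, 110 (its x) x 90 (y) x 32 mm high, too wide to grip, flat upright sides; origin: centre of its underside. Already sits in the blue stop; leave alone.
- jar: Clear jar with yellow lid, 58 mm across, 55 mm high, standing between and beyond the stops; origin at the centre of its underside. Leave alone.
- spray: Small white bottle with green cap, 38 mm across, 95 mm high, standing at the far left; origin at the centre of its underside. Leave alone.
- phone: Black phone lying on the bench at the right, 150 x 73 x 9 mm; origin at the centre of its underside. Leave alone.
Mind the look-alikes: they are no part of the job. Leave any green or turquoise look-alike of the red_case alone.

How it is judged:
By the outcome, as a careful person would: the job done as asked, in the order asked, and still so for the second after the job is handed in, with the robot touching nothing.
It also fails if it takes over 64 s, if anything falls off the work surface, if the arm or the gripper's body presses on something with over 40 N, if the wrist force passes 120 N, or if a joint passes its speed limit or range.

## Robot

A 7-joint arm with a two-finger parallel gripper is mounted at the origin on the work surface. World frame = base frame: x ahead of the robot, y to its left, z up, the work surface at z = 0. Lengths are in mm, angles in rad, forces in N, time in s.
With the tool pointing down it reaches from about 350 to 900 mm from the base axis. Payload 19.9 kg.
Tool frame: the origin (TCP) lies at the very end of the fingers, on their centre line; the grasp point (between the pads) lies 19 mm behind it; z points along the fingers, y is the line along which they close (so a half turn about z gives the same grasp; the last joint's range is limited). The gripper opens to 85 mm and grips with 20 to 120 N. Pads are 22 mm wide; open, the fingers measure 114 mm over their backs; the gripper's body (76 mm by 85 mm) begins 54 mm behind the grasp point. The pads swing forward as they close: fully open they stand 13 mm farther back than shut.
Start: joints at [-1.19, 0.417, -0.01, 1.614, 0.005, 1.111, -0.053], TCP at [255.865, 570.206, 231.26] pointing down, gripper open.
Joint ranges: [-2.81, 2.81], [-0.39, 2.02], [-1.27, 1.25], [0.06, 2.57], [-1.19, 4.33], [0.19, 2], [-2.82, 2.82]. Speed limits (rad/s): [1.89, 1.89, 2.39, 2.39, 3.01, 3.01, 3.01].

## Interface

Orientations are given as a unit quaternion [w, x, y, z].
In Python, from rig import r gives the robot as it stands.
- The arm moves only by the tool play_rows, never from a script. Its argument "targets" is a list of rows, each a list of 3 entries, a list of its own where there are three numbers: the shift along the tool's x, y, z in mm, then the turn about the tool's z in degrees, then the opening, from 0 (shut) to 1 (fully open). In form: [[[tx, ty, tz], spin, hand], ...]. A call has 1 to 5 rows; each row shifts and turns the commanded pose from where the row before left it, along the tool's axes as they then stand; what a row does not reach is not made up. A row lasts 1/12 s, in which the tool goes at most 41.7 mm and 7.16 degrees, less where a joint would pass 70% of its speed; a pose out of reach is approached as far as the arm can. A call with a gripper value outside its range is refused whole. The fingers move at their own pace and stop on an object; the grip force is fixed at half the most. Time passes only in rows, so rows that do not move let the fingers close. It gives the time, the measured TCP pose, the force, the opening and the grip force at its end, in the units of the state.
- r.get_obs(): the state, without advancing time (a new reading comes with each control period).
- r.capture(name): name is "scene" or "top"; returns the picture (384x512x3 uint8, red, green, blue); there is no depth.
- r.camera_params(name): a dict with "camera_matrix" (3x3 intrinsics, pixels), "R" (3x3) and "t" (3): a world point X has camera coordinates R X + t. Camera axes: x right, y down, z forward; pixel columns grow to the right and rows downward; lengths in mm; the calibration is good to about 2 mm. A picture is of the moment at which its call begins. camera_params takes no time and is no camera call.
- r.finish_job(): hands the job in; it is judged then, once.
Trained networks look in the newest picture that a camera, given by its name, has taken for a name from the list of things; names that differ only in an ending like _2 or _b are one class to them, and where a whole thing is asked for, a point or a joint stands for the part that bears it (a point fixed in the world has none). Each returns a list of dicts, best first, with "score" (0 to 1); they miss things now and then, are a little off and sometimes report something else, mostly with a low value. They report only what shows in the picture. A call takes as long as a camera call. They do not tell look-alikes from the thing itself.
- r.outline_of(target, camera): "region" (384x512 bool, what is visible of it) and "bbox" ([left, top, width, height] in pixels, round what is visible of it).
- r.place_of(target, camera): "location" ([column, row] in pixels: a listed point, or the origin of a listed thing).
The state is a dict: "time_s": time; "joint_pos": joint angles; "dq": joint speeds; "joint_efforts": joint torques, N m; "position": TCP position; "orientation": TCP orientation; "contact_force": force on the tool from outside, world axes, zero at the start; "torque": the same for the moment, N m; "finger_gap": opening from 0.0 (shut) to 1.0 (fully open); "grasp_force": force on a finger pad.
Only numpy, scipy, OpenCV 4.12 (cv2) and the standard library are available. Lean on these libraries where they do the work, as an engineer would, in place of code of your own. Each camera call takes 0.05 s, during which the arm holds its last target. There are 200 camera calls.

## Working session

There is one attempt and no reset: what is moved stays moved. The work goes in short steps, Python scripts to look and compute and a tool call to move; the robot and the scene stay as the last step left them, time stands still between calls to the robot, and variables do not carry over. Pictures are saved under pics/ and viewed, at most 10 in all, crops included, and the job is handed in when it is done.

Besides the shell and the picture viewer there is one more tool, called after "Emit:" as name(argument=value, ...), one argument or row to a line, values as JSON. play_rows: Moves the arm, as the interface text tells. Its arguments: {"type":"object","properties":{"targets":{"type":"array"}},"required":["targets"]}

```bash
mkdir -p pics; ls
python3 - <<'E'
from rig import r
import cv2,numpy as np
for c in("scene","top"):
    im=r.capture(c); cv2.imwrite(f"pics/{c}0.png",im[:,:,::-1])
    p=r.camera_params(c); print(c,p)
    for n in("red_case","red_stop","blue_case","blue_stop"):
        print(n,[(round(d['score'],2),np.round(d['location'])) for d in r.place_of(n,c)][:4])
a=cv2.imread("pics/scene0.png");b=cv2.imread("pics/top0.png")
print(r.get_obs())
cv2.imwrite("pics/both0.png",cv2.resize(np.vstack([b]),(800,600)))
E
```

```text
pics
scene {'camera_matrix': array([[382.98987478,   0.        , 254.26138459],
       [  0.        , 382.98987478, 187.09509002],
       [  0.        ,   0.        ,   1.        ]]), 'R': array([[-0.2247938 ,  0.9743211 ,  0.01288917],
       [ 0.76718552,  0.18512805, -0.61412864],
       [-0.60074464, -0.12816392, -0.78910068]]), 't': array([ 109.84151034, -370.96622248, 1353.34941959])}
red_case [(0.9, array([264., 176.])), (0.9, array([155., 272.])), (0.78, array([170., 113.])), (0.62, array([204., 148.]))]
red_stop [(0.92, array([340., 260.]))]
blue_case [(0.81, array([193., 208.]))]
blue_stop [(0.58, array([200., 229.]))]
top {'camera_matrix': array([[400.76490399,   0.        , 256.91692493],
       [  0.        , 400.76490399, 196.1470693 ],
       [  0.        ,   0.        ,   1.        ]]), 'R': array([[ 7.14471105e-04, -9.99983432e-01, -5.71193881e-03],
       [-9.95581461e-01, -1.74956508e-04, -9.39016672e-02],
       [ 9.38991121e-02,  5.75379041e-03, -9.95565091e-01]]), 't': array([3.16860075e-01, 5.11156388e+02, 1.18206118e+03])}
red_case [(0.97, array([258., 222.]))
[... 265 characters left out ...]
318, -0.01026825,  1.61364734,  0.00465767,
        1.11073833, -0.05298708]), 'dq': array([ 1.77890524e-03, -1.80843619e-03, -1.18756938e-03, -2.65019665e-04,
        7.06622322e-04,  7.88022525e-06, -6.40019859e-04]), 'joint_efforts': array([ 1.17094096e-03, -8.63672590e+01,  6.78417720e-01, -4.34962285e+01,
        1.91606465e-02,  2.52048827e-03,  2.71831155e-06]), 'position': array([255.84309353, 570.17344931, 231.21958274]), 'orientation': array([-1.09072720e-05,  2.09341649e-01,  9.77842556e-01, -1.00720868e-04]), 'contact_force': array([0.41978274, 0.31478543, 0.41134549]), 'torque': array([-0.02380289,  0.01945136, -0.05776993]), 'grasp_force': 0.0, 'finger_gap': 0.9955771336418736}
```

View pics/both0.png

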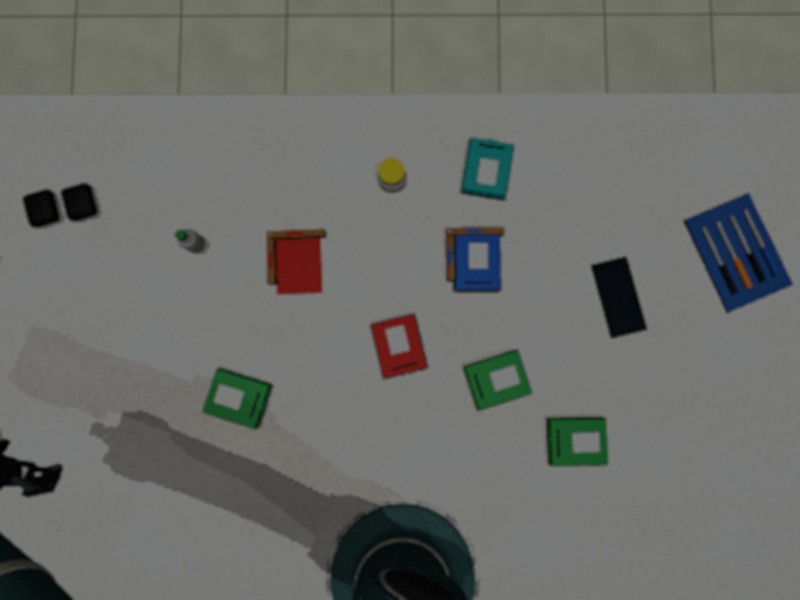

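View pics/scene0.png

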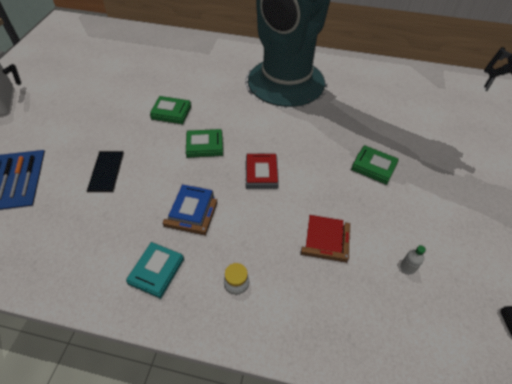

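The top view shows the red case at about (258,222) in native pixels. The green cases are at (152,255), (318,243) and (369,283), and the turquoise one is at (312,108). Only the one at (258,222) has a red lid, a white label and a grey base. The red mark and stop are on the left at about (191,168), with the back rail at the far side and the side rail at left (+y). I'll measure these and confirm with a crop.

```bash
cat > h.py <<'E'
from rig import r
import cv2,numpy as np
def ray(c,uv,z):
    p=r.camera_params(c);R,t=p["R"],p["t"]
    o=-R.T@t; d=R.T@np.linalg.inv(p["camera_matrix"])@np.array([uv[0],uv[1],1.])
    return (o+d*(z-o[2])/d[2])[:2]
def reds(c,im,z):
    hsv=cv2.cvtColor(im,cv2.COLOR_RGB2HSV)
    m=(((hsv[...,0]<6)|(hsv[...,0]>173))&(hsv[...,1]>150)&(hsv[...,2]>60)).astype(np.uint8)
    out=[]
    for k in cv2.findContours(m,cv2.RETR_EXTERNAL,cv2.CHAIN_APPROX_NONE)[0]:
        if cv2.contourArea(k)<300: continue
        w=np.array([ray(c,q[0],z) for q in k],np.float32)
        out.append((k[:,0].mean(0).round(),cv2.minAreaRect(w)))
    return out
E
python3 - <<'E'
from h import *
for c in("top","scene"):
    im=r.capture(c)
    for z in(0,32):
        for o in reds(c,im,z): print(c,z,o)
im=r.capture("top")
cv2.imwrite("pics/crop1.png",cv2.resize(im[130:290,130:340,::-1],None,fx=3.75,fy=3.75,interpolation=cv2.INTER_CUBIC))
E
```

```text
top 0 (array([255., 221.]), ((437.36761474609375, 6.757938385009766), (105.03602600097656, 84.89594268798828), 13.937469482421875))
top 0 (array([191., 169.]), ((596.2179565429688, 206.65553283691406), (108.6985855102539, 87.82337188720703), 2.462273120880127))
top 32 (array([255., 221.]), ((436.3365478515625, 6.4142913818359375), (102.29180145263672, 82.67791748046875), 13.937470436096191))
top 32 (array([191., 169.]), ((591.0367431640625, 201.08932495117188), (105.85871124267578, 85.52886962890625), 2.462275266647339))
scene 0 (array([325., 235.]), ((591.5964965820312, 208.25970458984375), (104.58798217773438, 88.45780181884766), 2.453301429748535))
scene 0 (array([261., 168.]), ((407.56878662109375, 2.650684356689453), (103.14768981933594, 83.61656188964844), 13.65892505645752))
scene 32 (array([325., 235.]), ((611.8455810546875, 205.46856689453125), (100.59747314453125, 85.08275604248047), 2.453343152999878))
scene 32 (array([261., 168.]), ((434.8394470214844, 7.704463958740234), (99.21215057373047, 80.42618560791016), 13.658942222595215))
```

View pics/crop1.png

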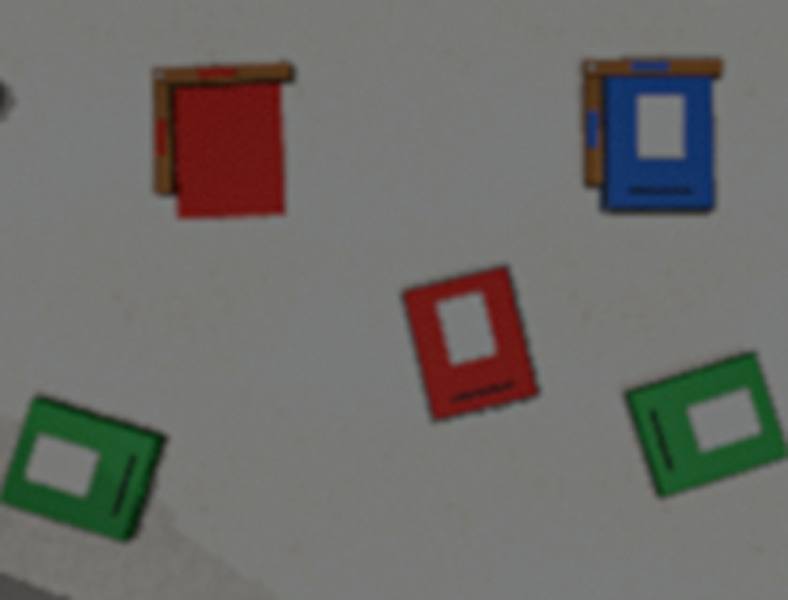

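The crop confirms it: red lid, white label, centre at world (436,7) with yaw 0.24. The red mark is at about (594,207) with yaw 0.043. I'll push the right-hand side to +y first, with the fingers half open as a two-point pusher lined up with the stop.

Emit:
play_rows(
  targets=[
    [[0,0,0],6.34,0.5],
    [[0,0,0],6.34,0.5],
    [[0,0,0],6.34,0.5],
    [[0,0,0],6.34,0.5],
    [[0,0,0],6.34,0.5],
  ],
)

```text
time_s: 1.07
position: [255.9, 570.2, 231.3]
orientation: [0.0, 0.471, 0.882, -0.0]
contact_force: [-0.7, 0.3, -1.1]
finger_gap: 0.496
grasp_force: 0.0
```

Emit:
play_rows(
  targets=[
    [[0,0,0],6.34,0.5],
    [[0,0,0],6.34,0.5],
    [[0,0,0],6.34,0.5],
    [[0,0,0],6.34,0.5],
    [[0,0,0],6.34,0.5],
  ],
)

```text
time_s: 1.48
position: [255.8, 570.2, 231.3]
orientation: [0.0, 0.694, 0.72, -0.0]
contact_force: [0.2, -0.6, -0.7]
finger_gap: 0.5
grasp_force: 0.0
```

Emit:
play_rows(
  targets=[
    [[-33,7.8,0],0,0.5],
    [[-33,7.8,0],0,0.5],
    [[-33,7.8,0],0,0.5],
    [[-33,7.8,0],0,0.5],
    [[-33,7.8,0],0,0.5],
  ],
)

```text
time_s: 1.9
position: [302.0, 405.5, 231.3]
orientation: [-0.0, 0.692, 0.722, 0.0]
contact_force: [0.8, 1.4, 0.0]
finger_gap: 0.503
grasp_force: 0.0
```

Emit:
play_rows(
  targets=[
    [[-33,7.8,0],0,0.5],
    [[-33,7.8,0],0,0.5],
    [[-33,7.8,0],0,0.5],
    [[-33,7.8,0],0,0.5],
    [[-33,7.8,0],0,0.5],
  ],
)

```text
time_s: 2.32
position: [347.9, 242.3, 231.4]
orientation: [-0.0, 0.692, 0.722, 0.0]
contact_force: [1.3, -0.0, 0.3]
finger_gap: 0.5
grasp_force: 0.0
```

Emit:
play_rows(
  targets=[
    [[-33,7.8,0],0,0.5],
    [[-33,7.8,0],0,0.5],
    [[-33,7.8,0],0,0.5],
    [[-33,7.8,0],0,0.5],
    [[-33,7.8,0],0,0.5],
  ],
)

```text
time_s: 2.73
position: [393.9, 79.0, 231.6]
orientation: [-0.0, 0.692, 0.722, 0.0]
contact_force: [0.4, 0.1, -0.4]
finger_gap: 0.501
grasp_force: 0.0
```

Emit:
play_rows(
  targets=[
    [[-33,7.8,0],0,0.5],
    [[-33,7.8,0],0,0.5],
    [[-33,7.8,0],0,0.5],
    [[-33,7.8,0],0,0.5],
    [[-33,7.8,0],0,0.5],
  ],
)

```text
time_s: 3.15
position: [440.0, -84.2, 231.7]
orientation: [0.0, 0.692, 0.722, 0.001]
contact_force: [0.3, 0.4, 0.2]
finger_gap: 0.493
grasp_force: 0.0
```

Emit:
play_rows(
  targets=[
    [[0,0,40],0,0.5],
    [[0,0,40],0,0.5],
    [[0,0,40],0,0.5],
    [[0,0,40],0,0.5],
    [[0,0,30],0,0.5],
  ],
)

```text
time_s: 3.57
position: [438.7, -82.7, 38.5]
orientation: [-0.0, 0.692, 0.722, -0.001]
contact_force: [0.4, 0.1, -0.9]
finger_gap: 0.5
grasp_force: 0.0
```

Emit:
play_rows(
  targets=[
    [[0,0,20],0,0.5],
    [[0,0,12],0,0.5],
    [[0,0,0],0,0.5],
  ],
)

```text
time_s: 3.82
position: [438.5, -82.7, 7.3]
orientation: [-0.001, 0.692, 0.722, -0.001]
contact_force: [-0.3, -0.5, -0.2]
finger_gap: 0.497
grasp_force: 0.0
```

Run:
```python
from h import *
im=r.capture("scene")
cv2.imwrite("pics/s2.png",cv2.resize(im[90:290,150:400,::-1],None,fx=3,fy=3,interpolation=cv2.INTER_CUBIC))
o=r.get_obs();print(o['position'],o['contact_force'])
```

```text
[439.19368994 -82.84662638   8.71695175] [-0.07663863 -0.11629196  0.69926549]
```

View pics/s2.png

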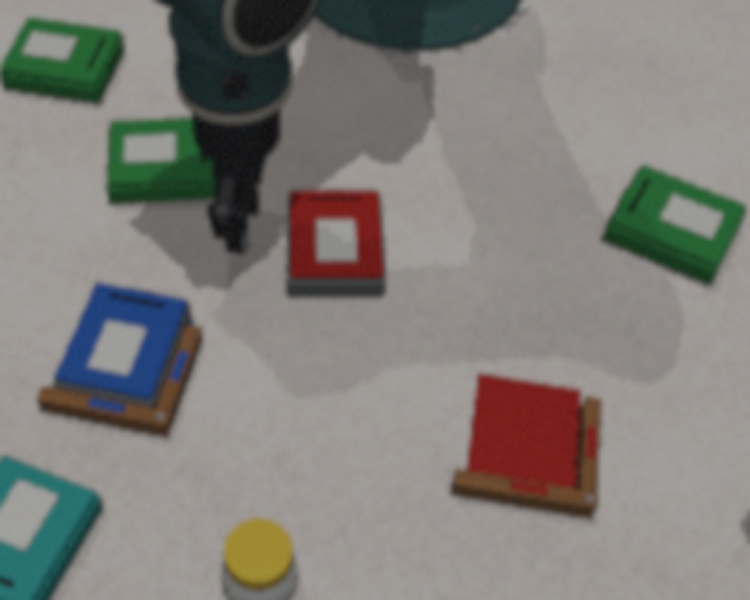

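The fingers are low beside the case, right side at crop (290,240), with nothing between them. Starting the +y push.

Emit:
play_rows(
  targets=[
    [[5,0,0],0,0.5],
    [[5,0,0],0,0.5],
    [[5,0,0],0,0.5],
    [[5,0,0],0,0.5],
    [[5,0,0],0,0.5],
  ],
)

```text
time_s: 4.28
position: [439.0, -56.6, 9.8]
orientation: [0.0, 0.692, 0.722, 0.0]
contact_force: [-0.7, 0.3, -0.1]
finger_gap: 0.499
grasp_force: 0.0
```

Emit:
play_rows(
  targets=[
    [[5,0,0],0,0.5],
    [[5,0,0],0,0.5],
    [[5,0,0],0,0.5],
    [[5,0,0],0,0.5],
    [[5,0,0],0,0.5],
  ],
)

```text
time_s: 4.7
position: [437.6, -32.2, 9.3]
orientation: [0.0, 0.692, 0.722, -0.0]
contact_force: [-1.0, -2.0, 1.0]
finger_gap: 0.502
grasp_force: 1.0
```

Emit:
play_rows(
  targets=[
    [[6,0,0],0,0.5],
    [[6,0,0],0,0.5],
    [[6,0,0],0,0.5],
    [[6,0,0],0,0.5],
    [[6,0,0],0,0.5],
  ],
)

```text
time_s: 5.12
position: [436.3, -2.0, 9.3]
orientation: [0.0, 0.692, 0.722, -0.0]
contact_force: [-0.2, -0.5, -0.1]
finger_gap: 0.499
grasp_force: 0.6
```

Run:
```python
from h import *
for c in("top","scene"):
    for o in reds(c,r.capture(c),32): print(c,o)
o=r.get_obs();print(o['position'],o['contact_force'])
```

```text
top (array([191., 169.]), ((591.1500244140625, 201.4844207763672), (105.86129760742188, 86.30860900878906), 2.462275266647339))
scene (array([325., 235.]), ((611.978515625, 205.4534149169922), (100.35364532470703, 85.13909912109375), 1.9962480068206787))
scene (array([278., 173.]), ((443.3406677246094, 55.99808120727539), (101.43123626708984, 82.4355697631836), 2.697179079055786))
[436.30532344  -1.53035128   9.26310388] [-0.54039946  0.02087171 -0.1844256 ]
```

Emit:
play_rows(
  targets=[
    [[7,0,0],0,0.5],
    [[7,0,0],0,0.5],
    [[7,0,0],0,0.5],
    [[7,0,0],0,0.5],
    [[7,0,0],0,0.5],
  ],
)

```text
time_s: 5.63
position: [434.9, 33.0, 9.3]
orientation: [0.0, 0.692, 0.722, 0.0]
contact_force: [0.5, -3.1, 2.1]
finger_gap: 0.5
grasp_force: 1.3
```

Emit:
play_rows(
  targets=[
    [[7,0,0],0,0.5],
    [[7,0,0],0,0.5],
    [[7,0,0],0,0.5],
    [[7,0,0],0,0.5],
    [[7,0,0],0,0.5],
  ],
)

```text
time_s: 6.05
position: [433.3, 68.0, 9.3]
orientation: [0.0, 0.692, 0.722, -0.0]
contact_force: [0.6, -3.4, 2.1]
finger_gap: 0.501
grasp_force: 1.4
```

Emit:
play_rows(
  targets=[
    [[7,0,0],0,0.5],
    [[7,0,0],0,0.5],
    [[7,0,0],0,0.5],
    [[7,0,0],0,0.5],
    [[7,0,0],0,0.5],
  ],
)

```text
time_s: 6.47
position: [431.8, 102.9, 9.3]
orientation: [0.0, 0.692, 0.722, -0.0]
contact_force: [0.1, -2.2, 2.1]
finger_gap: 0.503
grasp_force: 1.3
```

Emit:
play_rows(
  targets=[
    [[7,0,0],0,0.5],
    [[6,0,0],0,0.5],
    [[5,0,0],0,0.5],
    [[4,0,0],0,0.5],
    [[3,0,0],0,0.5],
  ],
)

```text
time_s: 6.88
position: [430.7, 127.7, 9.3]
orientation: [-0.0, 0.692, 0.722, -0.0]
contact_force: [-0.5, -1.9, 1.6]
finger_gap: 0.501
grasp_force: 1.1
```

Run:
```python
from h import *
for c in("top","scene"):
    for o in reds(c,r.capture(c),32): print(c,o)
o=r.get_obs();print(o['position'],o['contact_force'])
```

```text
top (array([190., 169.]), ((591.0245361328125, 201.372802734375), (105.85871124267578, 86.09635162353516), 2.462275266647339))
scene (array([325., 235.]), ((611.96875, 205.3937225341797), (100.37593078613281, 85.01185607910156), 2.0375773906707764))
scene (array([325., 181.]), ((437.94671630859375, 184.23770141601562), (101.88787078857422, 81.86007690429688), 2.441396951675415))
[430.72330173 127.78285824   9.2514099 ] [-0.23119282 -0.33085439 -0.68969292]
```

Emit:
play_rows(
  targets=[
    [[4,0,0],0,0.5],
    [[3,0,0],0,0.5],
    [[2,0,0],0,0.5],
    [[-8,0,0],0,0.5],
    [[-12,0,0],0,0.5],
  ],
)

```text
time_s: 7.4
position: [431.3, 116.6, 9.3]
orientation: [-0.0, 0.691, 0.723, 0.0]
contact_force: [1.0, -0.7, 0.3]
finger_gap: 0.502
grasp_force: 0.0
```

Emit:
play_rows(
  targets=[
    [[0,0,-25],0,0.5],
    [[0,0,-25],0,0.5],
    [[0,0,-25],0,0.5],
    [[0,0,0],-6.92,0.5],
    [[0,0,0],-6.92,0.5],
  ],
)

```text
time_s: 7.82
position: [431.9, 116.3, 85.5]
orientation: [0.001, 0.598, 0.802, 0.001]
contact_force: [-0.2, 0.5, -1.3]
finger_gap: 0.503
grasp_force: 0.0
```

Emit:
play_rows(
  targets=[
    [[0,0,0],-6.92,0.5],
    [[0,0,0],-6.92,0.5],
    [[0,0,0],-6.92,0.5],
    [[0,0,0],-6.92,0.5],
    [[0,0,0],-6.92,0.5],
  ],
)

```text
time_s: 8.23
position: [431.3, 115.6, 84.3]
orientation: [0.0, 0.332, 0.943, 0.0]
contact_force: [0.4, -0.0, -0.2]
finger_gap: 0.501
grasp_force: 0.0
```

Emit:
play_rows(
  targets=[
    [[0,0,0],-6.92,0.5],
    [[0,0,0],-6.92,0.5],
    [[0,0,0],-6.92,0.5],
    [[0,0,0],-6.92,0.5],
    [[0,0,0],-6.92,0.5],
  ],
)

```text
time_s: 8.65
position: [431.3, 115.6, 84.3]
orientation: [-0.0, 0.037, 0.999, -0.0]
contact_force: [0.1, 0.0, -0.6]
finger_gap: 0.502
grasp_force: 0.0
```

Emit:
play_rows(
  targets=[
    [[0,0,0],-6.92,0.5],
    [[25,25,0],0,0.5],
    [[25,25,0],0,0.5],
    [[25,26,0],0,0.5],
    [[0,0,0],0,0.5],
  ],
)

```text
time_s: 9.07
position: [349.2, 191.9, 84.1]
orientation: [-0.001, -0.024, 1.0, 0.0]
contact_force: [0.8, 0.6, 0.2]
finger_gap: 0.502
grasp_force: 0.0
```

Run:
```python
from h import *
for c in("top","scene"):
    im=r.capture(c)
    for o in reds(c,im,32): print(c,o)
    if c=="scene": cv2.imwrite("pics/s3.png",cv2.resize(im[90:290,200:450,::-1],None,fx=3,fy=3,interpolation=cv2.INTER_CUBIC))
o=r.get_obs();print(o['position'],o['orientation'],o['contact_force'],o['joint_pos'])
```

```text
top (array([194., 219.]), ((437.2643737792969, 191.0743865966797), (102.4161376953125, 83.19998931884766), 2.5117311477661133))
top (array([191., 169.]), ((591.13330078125, 201.9082489013672), (106.18829345703125, 84.73632049560547), 1.1283752918243408))
scene (array([325., 235.]), ((611.830810546875, 205.19528198242188), (100.6546859741211, 85.05924987792969), 2.352668523788452))
scene (array([328., 181.]), ((437.0196533203125, 192.85272216796875), (103.73271942138672, 81.64867401123047), 2.785902500152588))
[352.59081613 189.45081182  84.41454893] [ 6.97189850e-06 -2.21051579e-02  9.99755640e-01  1.50695137e-04] [-0.2923309  -0.68814726  0.99317838] [-0.83077972  0.26160339  0.29095219  2.27585267 -0.12876312  0.61842326
  1.17090488]
```

View pics/s3.png

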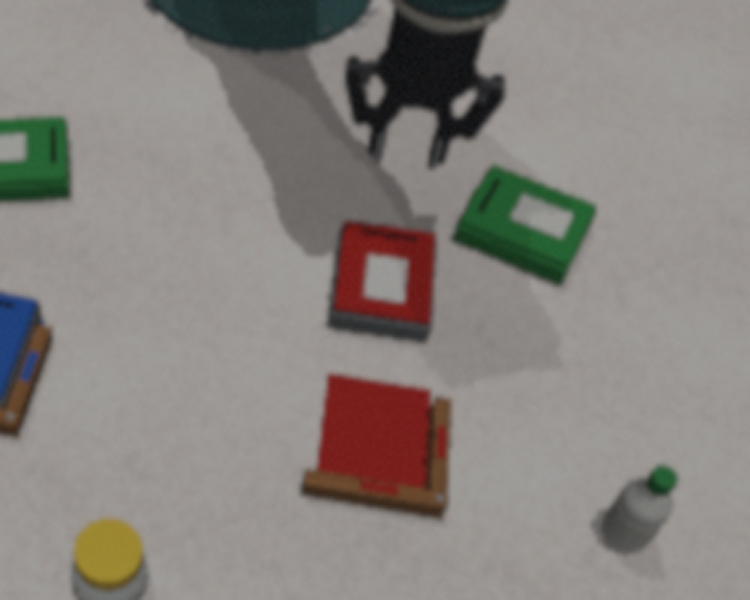

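The case is square behind the mark, at crop (385,280). The wide gripper linkage is near the green case, corner at crop (457,240), so I'll narrow the gripper a little and shift 8 mm away before going down.

Emit:
play_rows(
  targets=[
    [[0,-8,20],0,0.4],
    [[0,0,20],0,0.4],
    [[0,0,18],0,0.4],
    [[0,0,10],0,0.4],
    [[0,0,6],0,0.4],
  ],
)

```text
time_s: 9.58
position: [353.8, 179.6, 9.1]
orientation: [-0.0, -0.02, 1.0, -0.001]
contact_force: [-0.4, -0.7, 1.1]
finger_gap: 0.396
grasp_force: 0.0
```

Emit:
play_rows(
  targets=[
    [[0,0,0],0,0.4],
    [[-5,0,0],0,0.4],
    [[-5,0,0],0,0.4],
    [[-5,0,0],0,0.4],
    [[-5,0,0],0,0.4],
  ],
)

```text
time_s: 10.0
position: [374.4, 182.0, 10.8]
orientation: [0.0, -0.021, 1.0, 0.0]
contact_force: [-2.4, -0.1, 1.9]
finger_gap: 0.401
grasp_force: 1.2
```

Emit:
play_rows(
  targets=[
    [[-6,0,0],0,0.4],
    [[-6,0,0],0,0.4],
    [[-6,0,0],0,0.4],
    [[-6,0,0],0,0.4],
    [[-6,0,0],0,0.4],
  ],
)

```text
time_s: 10.42
position: [404.1, 183.1, 10.3]
orientation: [-0.0, -0.021, 1.0, -0.0]
contact_force: [-2.8, -0.2, 1.8]
finger_gap: 0.397
grasp_force: 1.3
```

Emit:
play_rows(
  targets=[
    [[-6,0,0],0,0.4],
    [[-6,0,0],0,0.4],
    [[-6,0,0],0,0.4],
    [[-6,0,0],0,0.4],
    [[-6,0,0],0,0.4],
  ],
)

```text
time_s: 10.83
position: [434.1, 184.4, 10.3]
orientation: [-0.0, -0.021, 1.0, -0.0]
contact_force: [-1.8, -0.6, 1.4]
finger_gap: 0.403
grasp_force: 1.1
```

Run:
```python
from h import *
for c in("top","scene"):
    im=r.capture(c)
    for o in reds(c,im,32): print(c,o)
    if c=="scene": cv2.imwrite("pics/s4.png",cv2.resize(im[90:290,200:450,::-1],None,fx=3,fy=3,interpolation=cv2.INTER_CUBIC))
o=r.get_obs();print(o['position'],o['orientation'],o['contact_force'])
```

```text
top (array([194., 179.]), ((550.6153564453125, 198.18568420410156), (186.54794311523438, 86.32514190673828), 3.437868356704712))
scene (array([325., 237.]), ((615.6018676757812, 205.4145050048828), (92.19475555419922, 85.18186950683594), 2.347973108291626))
scene (array([326., 200.]), ((500.5655212402344, 195.13633728027344), (104.89212799072266, 82.1556625366211), 2.3156180381774902))
[434.6694727  184.39823531  10.3363991 ] [ 5.49458134e-04 -2.06478365e-02  9.99786659e-01  2.32695850e-05] [-0.37419448  0.44917882  0.09205302]
```

View pics/s4.png

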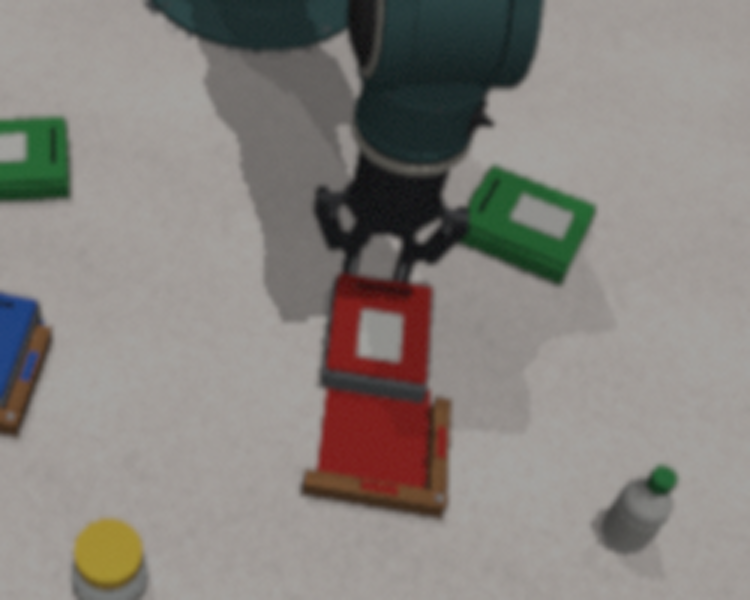

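The case is square, about 9 mm off the side rail, and the green case is untouched. Continuing forward.

Emit:
play_rows(
  targets=[
    [[-6,0,0],0,0.4],
    [[-6,0,0],0,0.4],
    [[-6,0,0],0,0.4],
    [[-6,0,0],0,0.4],
    [[-6,0,0],0,0.4],
  ],
)

```text
time_s: 11.35
position: [464.0, 185.6, 10.3]
orientation: [-0.0, -0.021, 1.0, -0.0]
contact_force: [-2.5, -0.8, 2.8]
finger_gap: 0.399
grasp_force: 1.2
```

Emit:
play_rows(
  targets=[
    [[-6,0,0],0,0.4],
    [[-6,0,0],0,0.4],
    [[-6,0,0],0,0.4],
    [[-6,0,0],0,0.4],
    [[-6,0,0],0,0.4],
  ],
)

```text
time_s: 11.77
position: [494.0, 186.9, 10.3]
orientation: [-0.0, -0.021, 1.0, -0.0]
contact_force: [-2.9, 1.2, 2.0]
finger_gap: 0.4
grasp_force: 1.3
```

Emit:
play_rows(
  targets=[
    [[-6,0,0],0,0.4],
    [[-5,0,0],0,0.4],
    [[-4,0,0],0,0.4],
    [[-3,0,0],0,0.4],
    [[-2,0,0],0,0.4],
  ],
)

```text
time_s: 12.18
position: [513.7, 187.7, 10.2]
orientation: [0.0, -0.021, 1.0, -0.0]
contact_force: [-2.2, -0.2, 2.9]
finger_gap: 0.405
grasp_force: 1.4
```

Run:
```python
from h import *
for c in("top","scene"):
    for o in reds(c,r.capture(c),32): print(c,o)
o=r.get_obs();print(o['position'],o['orientation'],o['contact_force'])
```

```text
scene (array([325., 225.]), ((579.4418334960938, 201.4290313720703), (103.49848937988281, 88.29115295410156), 2.437246799468994))
[513.74744226 187.68070211  10.26929233] [ 2.05862564e-04 -2.07952001e-02  9.99783734e-01 -4.02665976e-05] [0.0112735  0.53649632 0.107448  ]
```

Emit:
play_rows(
  targets=[
    [[8,0,0],0,0.5],
    [[10,0,0],0,0.5],
    [[0,0,-25],0,0.5],
    [[0,0,-25],0,0.5],
    [[0,0,-25],0,0.5],
  ],
)

```text
time_s: 12.7
position: [493.8, 186.8, 85.9]
orientation: [-0.001, -0.021, 1.0, -0.0]
contact_force: [0.2, 0.3, 1.3]
finger_gap: 0.502
grasp_force: 0.0
```

Emit:
play_rows(
  targets=[
    [[0,0,0],6.92,0.5],
    [[0,0,0],6.92,0.5],
    [[0,0,0],6.92,0.5],
    [[0,0,0],6.92,0.5],
    [[0,0,0],6.92,0.5],
  ],
)

```text
time_s: 13.12
position: [494.2, 187.0, 85.3]
orientation: [-0.0, 0.28, 0.96, 0.0]
contact_force: [-0.1, 0.3, -0.9]
finger_gap: 0.501
grasp_force: 0.0
```

Emit:
play_rows(
  targets=[
    [[0,0,0],6.92,0.5],
    [[0,0,0],6.92,0.5],
    [[0,0,0],6.92,0.5],
    [[0,0,0],6.92,0.5],
    [[0,0,0],6.92,0.5],
  ],
)

```text
time_s: 13.53
position: [494.2, 187.0, 85.2]
orientation: [-0.0, 0.553, 0.833, -0.0]
contact_force: [-0.3, 0.4, -0.2]
finger_gap: 0.496
grasp_force: 0.0
```

Emit:
play_rows(
  targets=[
    [[0,0,0],6.92,0.5],
    [[0,0,0],6.92,0.5],
    [[0,0,0],6.92,0.5],
    [[-25,0,0],0,0.5],
    [[-25,0,0],0,0.5],
  ],
)

```text
time_s: 13.95
position: [496.1, 137.7, 84.9]
orientation: [-0.0, 0.691, 0.723, -0.0]
contact_force: [0.9, -0.8, -0.6]
finger_gap: 0.498
grasp_force: 0.0
```

Emit:
play_rows(
  targets=[
    [[-20,28,0],0,0.5],
    [[0,28,0],0,0.5],
    [[0,28,0],0,0.5],
    [[0,0,0],0,0.5],
    [[0,0,0],0,0.5],
  ],
)

```text
time_s: 14.37
position: [582.0, 120.4, 84.8]
orientation: [-0.0, 0.692, 0.722, -0.0]
contact_force: [-0.6, 0.2, -0.0]
finger_gap: 0.498
grasp_force: 0.0
```

Run:
```python
from h import *
for c in("top","scene"):
    for o in reds(c,r.capture(c),32): print(c,o)
o=r.get_obs();print(o['position'],o['orientation'],o['contact_force'])
```

```text
scene (array([325., 225.]), ((580.3405151367188, 200.88723754882812), (102.78348541259766, 88.07275390625), 3.2838492393493652))
[580.9378736  120.65984661  84.9785999 ] [-4.17767418e-04  6.91977775e-01  7.21918583e-01 -3.78420697e-04] [-0.4969185   0.4722436  -0.51541664]
```

Emit:
play_rows(
  targets=[
    [[0,0,25],0,0.5],
    [[0,0,25],0,0.5],
    [[0,0,15],0,0.5],
    [[0,0,9],0,0.5],
    [[0,0,0],0,0.5],
  ],
)

```text
time_s: 14.88
position: [581.0, 120.5, 10.0]
orientation: [-0.001, 0.692, 0.722, -0.001]
contact_force: [-0.8, -0.3, 0.1]
finger_gap: 0.502
grasp_force: 0.0
```

Emit:
play_rows(
  targets=[
    [[5,0,0],0,0.5],
    [[5,0,0],0,0.5],
    [[5,0,0],0,0.5],
    [[4,0,0],0,0.5],
    [[3,0,0],0,0.5],
  ],
)

```text
time_s: 15.3
position: [581.5, 143.6, 11.8]
orientation: [0.0, 0.692, 0.722, 0.0]
contact_force: [-0.0, -2.5, 2.1]
finger_gap: 0.5
grasp_force: 1.2
```

Emit:
play_rows(
  targets=[
    [[1,0,0],0,0.5],
    [[1,0,0],0,0.5],
    [[1,0,0],0,0.5],
    [[1,0,0],0,0.5],
    [[1,0,0],0,0.5],
  ],
)

```text
time_s: 15.72
position: [581.2, 147.3, 11.3]
orientation: [0.0, 0.692, 0.722, -0.0]
contact_force: [0.7, -2.6, 1.7]
finger_gap: 0.496
grasp_force: 1.3
```

Emit:
play_rows(
  targets=[
    [[0.7,0,0],0,0.5],
    [[0.7,0,0],0,0.5],
    [[0.7,0,0],0,0.5],
  ],
)

```text
time_s: 15.97
position: [581.1, 148.9, 11.3]
orientation: [0.0, 0.692, 0.722, -0.0]
contact_force: [0.3, -9.9, 3.6]
finger_gap: 0.5
grasp_force: 4.7
```

Emit:
play_rows(
  targets=[
    [[0.7,0,0],0,0.5],
    [[0.7,0,0],0,0.5],
  ],
)

```text
time_s: 16.13
position: [581.1, 148.9, 11.3]
orientation: [0.001, 0.692, 0.721, -0.001]
contact_force: [1.0, -15.8, 3.3]
finger_gap: 0.501
grasp_force: 7.9
```

Emit:
play_rows(
  targets=[
    [[0.7,0,0],0,0.5],
    [[0.7,0,0],0,0.5],
  ],
)

```text
time_s: 16.3
position: [581.1, 149.0, 11.3]
orientation: [0.001, 0.693, 0.721, -0.001]
contact_force: [-1.1, -21.3, 4.8]
finger_gap: 0.502
grasp_force: 11.1
```

The case is seated against the side rail: a sharp force rise with no further travel. Next I'll back off and go behind it for the final end push.

Emit:
play_rows(
  targets=[
    [[-8,0,0],0,0.5],
    [[-16,0,0],0,0.5],
    [[0,0,-25],0,0.5],
    [[0,0,-25],0,0.5],
    [[0,0,-25],0,0.5],
  ],
)

```text
time_s: 16.72
position: [581.6, 128.4, 86.9]
orientation: [-0.0, 0.692, 0.722, -0.0]
contact_force: [1.1, 0.7, 0.5]
finger_gap: 0.498
grasp_force: 0.0
```

Emit:
play_rows(
  targets=[
    [[0,0,0],-6.92,0.5],
    [[0,0,0],-6.92,0.5],
    [[0,0,0],-6.92,0.5],
    [[0,0,0],-6.92,0.5],
    [[0,0,0],-6.92,0.5],
  ],
)

```text
time_s: 17.13
position: [581.8, 129.0, 86.3]
orientation: [-0.0, 0.443, 0.896, 0.0]
contact_force: [0.0, -0.4, -0.6]
finger_gap: 0.499
grasp_force: 0.0
```

Emit:
play_rows(
  targets=[
    [[0,0,0],-6.92,0.5],
    [[0,0,0],-6.92,0.5],
    [[0,0,0],-6.92,0.5],
    [[0,0,0],-6.92,0.5],
    [[0,0,0],-6.92,0.5],
  ],
)

```text
time_s: 17.55
position: [581.8, 128.9, 86.3]
orientation: [-0.0, 0.156, 0.988, 0.0]
contact_force: [0.0, 0.0, -0.4]
finger_gap: 0.5
grasp_force: 0.0
```

Emit:
play_rows(
  targets=[
    [[0,0,0],-6.92,0.5],
    [[0,0,0],-6.92,0.5],
    [[0,0,0],-6.92,0.5],
    [[28,0,0],0,0.5],
    [[28,0,0],0,0.5],
  ],
)

```text
time_s: 17.97
position: [525.7, 126.1, 86.0]
orientation: [0.0, -0.021, 1.0, 0.0]
contact_force: [0.1, -0.1, -0.2]
finger_gap: 0.498
grasp_force: 0.0
```

Emit:
play_rows(
  targets=[
    [[27,25,0],0,0.5],
    [[0,26,0],0,0.5],
    [[0,26,0],0,0.5],
    [[0,0,0],0,0.5],
    [[0,0,0],0,0.5],
  ],
)

```text
time_s: 18.38
position: [495.4, 203.5, 86.2]
orientation: [-0.0, -0.022, 1.0, 0.0]
contact_force: [0.1, 0.1, 0.7]
finger_gap: 0.503
grasp_force: 0.0
```

Run:
```python
from h import *
for c in("top","scene"):
    im=r.capture(c)
    for o in reds(c,im,32): print(c,o)
    if c=="scene": cv2.imwrite("pics/s5.png",cv2.resize(im[130:280,270:420,::-1],None,fx=4,fy=4,interpolation=cv2.INTER_CUBIC))
o=r.get_obs();print(o['position'],o['orientation'],o['contact_force'])
```

```text
top (array([194., 168.]), ((588.172607421875, 201.39132690429688), (112.56480407714844, 81.70596313476562), 0.0034968790132552385))
scene (array([327., 225.]), ((579.4073486328125, 206.4364776611328), (103.19426727294922, 86.25875091552734), 2.3232011795043945))
[495.77971603 201.41944793  86.20004727] [-1.39679525e-04 -2.07405946e-02  9.99784868e-01 -1.62253798e-04] [ 0.09222249  0.07620478 -0.64750283]
```

View pics/s5.png

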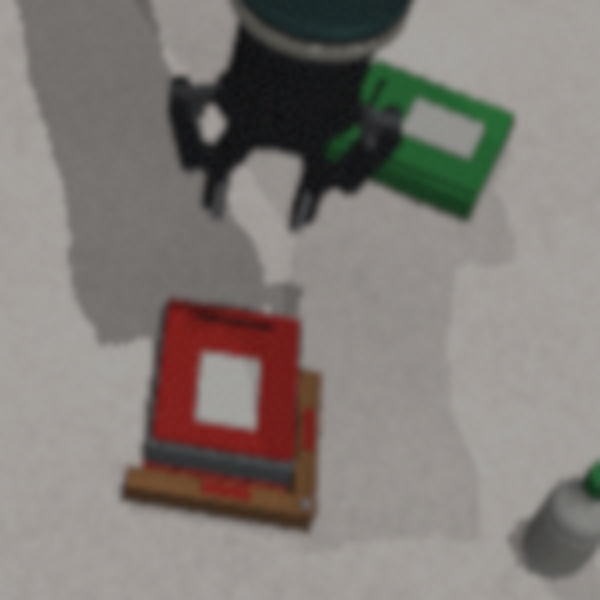

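The case is flush with the side rail at crop x≈300, with a gap of about 12 mm left to the back rail at crop (220,480).

Emit:
play_rows(
  targets=[
    [[0,0,25],0,0.5],
    [[0,0,25],0,0.5],
    [[0,0,15],0,0.5],
    [[0,0,10],0,0.5],
    [[0,0,0],0,0.5],
  ],
)

```text
time_s: 18.9
position: [495.1, 200.6, 9.6]
orientation: [-0.001, -0.02, 1.0, -0.001]
contact_force: [-1.1, 0.2, -0.5]
finger_gap: 0.502
grasp_force: 0.0
```

Emit:
play_rows(
  targets=[
    [[-4,0,0],0,0.5],
    [[-4,0,0],0,0.5],
    [[-4,0,0],0,0.5],
    [[-4,0,0],0,0.5],
    [[-3,0,0],0,0.5],
  ],
)

```text
time_s: 19.32
position: [515.5, 202.9, 11.9]
orientation: [0.0, -0.021, 1.0, 0.0]
contact_force: [-2.6, 0.2, 2.1]
finger_gap: 0.496
grasp_force: 1.3
```

Emit:
play_rows(
  targets=[
    [[-1.5,0,0],0,0.5],
    [[-1.5,0,0],0,0.5],
    [[-1.5,0,0],0,0.5],
    [[-1,0,0],0,0.5],
    [[-1,0,0],0,0.5],
  ],
)

```text
time_s: 19.73
position: [521.3, 203.0, 11.3]
orientation: [-0.0, -0.021, 1.0, -0.0]
contact_force: [-3.0, 0.2, 2.2]
finger_gap: 0.498
grasp_force: 1.4
```

Emit:
play_rows(
  targets=[
    [[-1,0,0],0,0.5],
    [[-1,0,0],0,0.5],
  ],
)

```text
time_s: 19.9
position: [523.3, 203.1, 11.3]
orientation: [-0.0, -0.021, 1.0, -0.0]
contact_force: [-3.4, 0.1, 1.9]
finger_gap: 0.501
grasp_force: 1.2
```

Emit:
play_rows(
  targets=[
    [[-1,0,0],0,0.5],
    [[-1,0,0],0,0.5],
  ],
)

```text
time_s: 20.07
position: [525.4, 203.2, 11.3]
orientation: [-0.0, -0.021, 1.0, -0.0]
contact_force: [-1.9, -0.8, 1.3]
finger_gap: 0.5
grasp_force: 1.2
```

Emit:
play_rows(
  targets=[
    [[-0.7,0,0],0,0.5],
    [[-0.7,0,0],0,0.5],
  ],
)

```text
time_s: 20.23
position: [526.8, 203.2, 11.3]
orientation: [-0.0, -0.021, 1.0, -0.0]
contact_force: [-2.2, -1.3, 2.0]
finger_gap: 0.495
grasp_force: 1.3
```

Emit:
play_rows(
  targets=[
    [[-0.7,0,0],0,0.5],
    [[-0.7,0,0],0,0.5],
  ],
)

```text
time_s: 20.4
position: [527.7, 203.3, 11.2]
orientation: [-0.0, -0.021, 1.0, -0.0]
contact_force: [-8.6, -0.2, 5.7]
finger_gap: 0.496
grasp_force: 4.3
```

Emit:
play_rows(
  targets=[
    [[-0.7,0,0],0,0.5],
    [[-0.7,0,0],0,0.5],
  ],
)

```text
time_s: 20.57
position: [527.7, 203.3, 11.0]
orientation: [-0.002, -0.021, 1.0, -0.0]
contact_force: [-17.3, -1.5, 12.6]
finger_gap: 0.505
grasp_force: 9.1
```

Emit:
play_rows(
  targets=[
    [[8,0,0],0,0.5],
    [[16,0,0],0,0.5],
    [[0,0,-25],0,0.5],
    [[0,0,-25],0,0.5],
    [[0,0,-25],0,0.5],
  ],
)

```text
time_s: 20.98
position: [505.2, 202.2, 87.1]
orientation: [0.0, -0.021, 1.0, -0.0]
contact_force: [0.6, 0.3, 0.2]
finger_gap: 0.503
grasp_force: 0.0
```

Emit:
play_rows(
  targets=[
    [[30,0,0],0,0.5],
    [[30,0,0],0,0.5],
    [[0,0,-30],0,0.5],
    [[0,0,-30],0,0.5],
    [[0,0,0],0,0.5],
  ],
)

```text
time_s: 21.4
position: [447.4, 200.9, 151.0]
orientation: [0.003, -0.021, 1.0, 0.002]
contact_force: [2.0, 0.9, 1.3]
finger_gap: 0.502
grasp_force: 0.0
```

Run:
```python
from h import *
ims={c:r.capture(c) for c in("top","scene")}
for c in ims:
    for o in reds(c,ims[c],32): print(c,o)
a=ims["scene"][180:280,280:380,::-1]; b=ims["top"][130:210,150:230,::-1]
f=lambda x:cv2.resize(x,(400,400),interpolation=cv2.INTER_CUBIC)
cv2.imwrite("pics/f6.png",np.hstack([f(a),f(b)]))
o=r.get_obs();print(o['position'],o['contact_force'])
```

```text
top (array([190., 168.]), ((593.812744140625, 205.05657958984375), (106.34553527832031, 84.57733154296875), 1.141831636428833))
scene (array([326., 230.]), ((594.004150390625, 206.3036651611328), (103.13734436035156, 85.11432647705078), 2.5298666954040527))
[446.13604843 200.32846649 147.3656981 ] [ 0.15917203  1.70281855 -1.13245187]
```

View pics/f6.png

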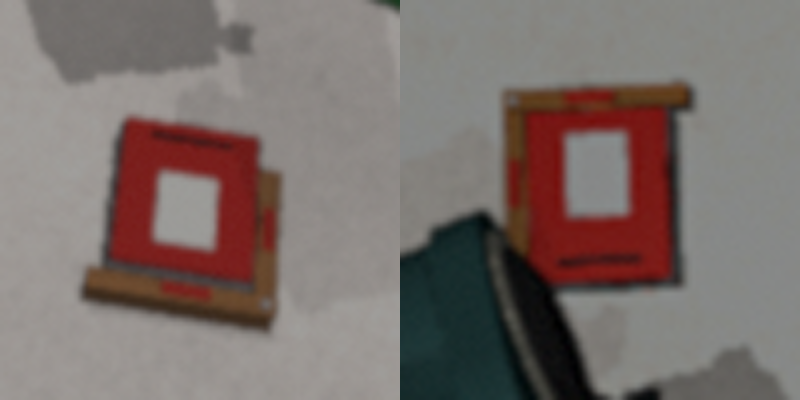

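Both views show the case in the corner, against the back rail and the side rail. The scene fit hints at up to 0.7 mm of side drift, so one more gentle side nudge will settle it.

Emit:
play_rows(
  targets=[
    [[0,0,0],6.92,0.5],
    [[0,0,0],6.92,0.5],
    [[0,0,0],6.92,0.5],
    [[0,0,0],6.92,0.5],
    [[0,0,0],6.92,0.5],
  ],
)

```text
time_s: 21.92
position: [445.2, 199.5, 145.3]
orientation: [-0.0, 0.28, 0.96, -0.001]
contact_force: [-0.1, 0.6, 0.4]
finger_gap: 0.498
grasp_force: 0.0
```

Emit:
play_rows(
  targets=[
    [[0,0,0],6.92,0.5],
    [[0,0,0],6.92,0.5],
    [[0,0,0],6.92,0.5],
    [[0,0,0],6.92,0.5],
    [[0,0,0],6.92,0.5],
  ],
)

```text
time_s: 22.33
position: [445.3, 199.5, 145.3]
orientation: [0.0, 0.553, 0.833, -0.001]
contact_force: [-0.9, -0.1, 0.3]
finger_gap: 0.496
grasp_force: 0.0
```

Emit:
play_rows(
  targets=[
    [[0,0,0],6.92,0.5],
    [[0,0,0],6.92,0.5],
    [[0,0,0],6.92,0.5],
    [[-29,0,0],0,0.5],
    [[-29,0,0],0,0.5],
  ],
)

```text
time_s: 22.75
position: [447.5, 141.9, 145.2]
orientation: [0.0, 0.691, 0.723, -0.001]
contact_force: [-0.2, -1.0, -0.3]
finger_gap: 0.5
grasp_force: 0.0
```

Emit:
play_rows(
  targets=[
    [[-29,30,0],0,0.5],
    [[0,30,0],0,0.5],
    [[0,30,0],0,0.5],
    [[0,30,0],0,0.5],
    [[0,26,0],0,0.5],
  ],
)

```text
time_s: 23.17
position: [596.5, 118.7, 144.9]
orientation: [0.0, 0.692, 0.722, -0.001]
contact_force: [1.6, 0.4, -0.2]
finger_gap: 0.5
grasp_force: 0.0
```

Emit:
play_rows(
  targets=[
    [[0,0,30],0,0.5],
    [[0,0,30],0,0.5],
    [[0,0,20],0,0.5],
    [[0,0,0],0,0.5],
    [[0,0,0],0,0.5],
  ],
)

```text
time_s: 23.58
position: [594.4, 118.5, 65.2]
orientation: [-0.0, 0.692, 0.722, -0.001]
contact_force: [0.3, 0.7, 1.1]
finger_gap: 0.498
grasp_force: 0.0
```

Emit:
play_rows(
  targets=[
    [[0,0,25],0,0.5],
    [[0,0,18],0,0.5],
    [[0,0,10],0,0.5],
    [[0,0,0],0,0.5],
    [[0,0,0],0,0.5],
  ],
)

```text
time_s: 24.0
position: [595.6, 119.1, 14.3]
orientation: [0.0, 0.692, 0.722, 0.0]
contact_force: [0.3, -0.5, 0.2]
finger_gap: 0.501
grasp_force: 0.0
```

Emit:
play_rows(
  targets=[
    [[7,0,0],0,0.5],
    [[7,0,0],0,0.5],
    [[6,0,0],0,0.5],
    [[4,0,0],0,0.5],
    [[2,0,0],0,0.5],
  ],
)

```text
time_s: 24.42
position: [594.0, 146.5, 13.6]
orientation: [0.0, 0.691, 0.722, 0.0]
contact_force: [0.5, 0.1, 0.5]
finger_gap: 0.499
grasp_force: 0.0
```

Emit:
play_rows(
  targets=[
    [[1,0,0],0,0.5],
    [[0.7,0,0],0,0.5],
    [[0.7,0,0],0,0.5],
  ],
)

```text
time_s: 24.67
position: [593.9, 147.3, 13.3]
orientation: [0.0, 0.692, 0.722, -0.0]
contact_force: [-0.4, 0.0, 0.5]
finger_gap: 0.5
grasp_force: 0.0
```

Emit:
play_rows(
  targets=[
    [[0.7,0,0],0,0.5],
  ],
)

```text
time_s: 24.75
position: [593.9, 148.0, 13.3]
orientation: [0.0, 0.692, 0.722, -0.0]
contact_force: [-0.5, -0.4, 0.0]
finger_gap: 0.499
grasp_force: 0.0
```

Emit:
play_rows(
  targets=[
    [[0.6,0,0],0,0.5],
    [[0.6,0,0],0,0.5],
  ],
)

```text
time_s: 24.92
position: [593.8, 149.3, 13.3]
orientation: [0.0, 0.692, 0.722, -0.0]
contact_force: [0.8, -1.5, -0.9]
finger_gap: 0.501
grasp_force: 0.6
```

Emit:
play_rows(
  targets=[
    [[0.6,0,0],0,0.5],
    [[0.6,0,0],0,0.5],
  ],
)

```text
time_s: 25.08
position: [593.8, 149.4, 13.3]
orientation: [0.0, 0.692, 0.722, -0.001]
contact_force: [-0.4, -8.4, 1.9]
finger_gap: 0.498
grasp_force: 4.4
```

It went firm at once, at the expected position, so the case is seated on both rails. Retreating, then checking the neighbours.

Emit:
play_rows(
  targets=[
    [[-8,0,0],0,0.5],
    [[-18,0,0],0,0.5],
    [[0,0,-30],0,0.5],
    [[0,0,-35],0,0.5],
    [[0,0,-35],0,0.5],
  ],
)

```text
time_s: 25.5
position: [594.4, 123.6, 114.1]
orientation: [-0.0, 0.692, 0.722, -0.001]
contact_force: [0.8, 1.4, -0.4]
finger_gap: 0.503
grasp_force: 0.0
```

Emit:
play_rows(
  targets=[
    [[-20,-35,-20],0,0.5],
    [[-20,-35,-20],0,0.5],
    [[-20,-20,0],0,0.5],
    [[0,0,0],0,0.5],
    [[0,0,0],0,0.5],
  ],
)

```text
time_s: 25.92
position: [512.0, 63.3, 151.0]
orientation: [-0.0, 0.692, 0.721, 0.001]
contact_force: [0.9, 0.2, -0.2]
finger_gap: 0.501
grasp_force: 0.0
```

Run:
```python
from h import *
im=r.capture("scene"); 
for o in reds("scene",im,32): print(o)
cv2.imwrite("pics/f7.png",cv2.resize(im[:,:,::-1],(800,600),interpolation=cv2.INTER_CUBIC))
o=r.get_obs();print(o['position'],o['contact_force'])
```

```text
(array([326., 230.]), ((594.0242919921875, 206.24571228027344), (102.19999694824219, 84.99657440185547), 2.5272088050842285))
[512.69772694  64.10892105 150.70444066] [ 0.69282173  1.11829483 -0.86833576]
```

View pics/f7.png

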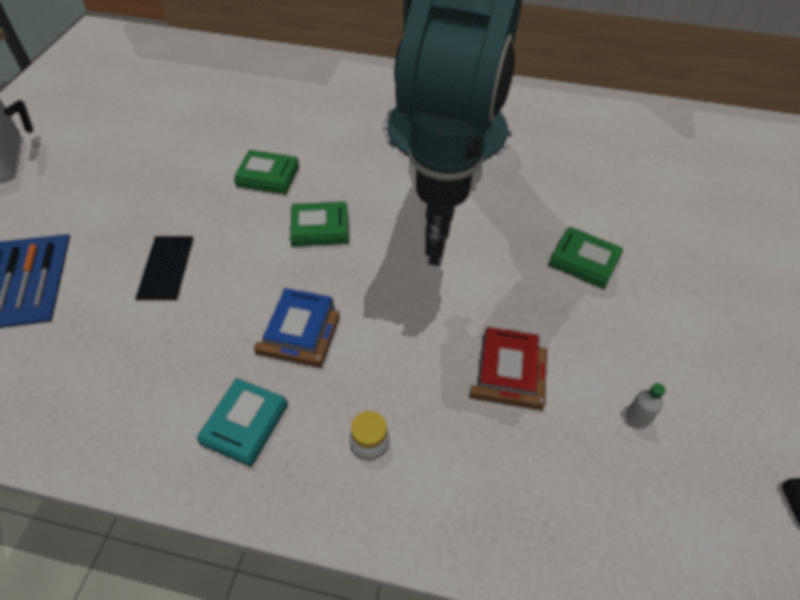

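The red case sits square in its stop at (510,365). Everything else is where it started, and the arm is clear at (435,260).

```bash
python3 -c "
from rig import r
print(r.finish_job())"
```

```text
the job is handed in; nothing more can be done
None
```

I pushed the red case square into the corner of the red stop, against both rails, left everything else where it was with the arm clear, and handed the job in after about 26 s of the 64 s; no verdict was returned.

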